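Key the rotor onto the centrifuge drive

ROBOT

A 6-joint arm with a two-finger parallel gripper is mounted at the origin on the work surface. World frame = base frame: x ahead of the robot, y to its left, z up, the work surface at z = 0. Lengths are in m, angles in rad, forces in N, time in s.
With the tool pointing down it reaches from about 0.275 to 1 m from the base axis. Payload 8.4 kg.
Tool frame: the origin (TCP) lies on the centre line of the jaws, within the pads' length; the fingertips stand 17 mm ahead of it and the grasp point (between the pads) lies 2 mm behind it (bot.finger_overhang is the distance from the TCP to the fingertips, in m); z points along the fingers, y is the line along which they close (so a half turn about z gives the same grasp; the last joint's range is limited). The gripper opens to 85 mm and grips with 20 to 120 N. Pads are 22 mm wide; open, the fingers measure 114 mm over their backs; the gripper's body (76 mm by 85 mm) begins 54 mm behind the grasp point. The pads swing forward as they close: fully open they stand 13 mm farther back than shut.
Start: joints at [1.117, 0.353, 1.633, -0, 1.155, -0.002], TCP at [0.273, 0.562, 0.248] pointing down, gripper open.
Joint ranges: [-2.63, 2.63], [-0.92, 2.1], [0.06, 2.66], [-1.3, 4.44], [0, 2.69], [-3.02, 3.02]. Speed limits (rad/s): [2.22, 2.22, 2.79, 3.14, 3.14, 3.14].

INTERFACE

Orientations are given as [roll, pitch, yaw] about the fixed x, y, z axes, in that order (R = Rz(yaw) Ry(pitch) Rx(roll)).
In Python, from workcell import bot gives the robot as it stands.
- The arm moves only by the shell command python3 -m inch 'ROWS'. ROWS is JSON, a list of rows, each a list of 7 numbers: the turn, a rotation vector about the world's x, y, z in rad, then the shift along the world's x, y, z in m, then the gripper command: -1 is shut, 1 is fully open, values between are in proportion. In form: [[wx, wy, wz, dx, dy, dz, grip], ...]. A call has exactly 8 rows; each row shifts and turns the commanded pose from where the row before left it; what a row does not reach is not made up. A row lasts 1/8 s, in which the tool goes at most 62.5 mm and 10.7 degrees, less where a joint would pass 70% of its speed; a pose out of reach is approached as far as the arm can. A call with a gripper value outside its range is refused whole. The fingers move at their own pace and stop on an object; the grip force is fixed at half the most. Time passes only in rows, so rows that do not move let the fingers close, or fill a call up. It gives the time, the measured TCP pose, the force, the opening and the grip force at its end, in the units of the state.
- bot.get_obs(): the state, without advancing time (a new reading comes with each control period).
- bot.read_camera(name): name is "scene" or "top"; returns a dict with "image" (400x640x3 uint8, red, green, blue), "fx", "fy", "cx", "cy" (pixels), "R" (3x3) and "t" (3): a world point X has camera coordinates R X + t. Camera axes: x right, y down, z forward; pixel columns grow to the right and rows downward; lengths in m; the calibration is good to about 2 mm. A picture is of the moment at which its call begins. There is no depth.
- bot.hand_in(): hands the job in; it is judged then, once.
Trained networks look in a picture, given as the dict that the camera call returned (one of the last four; its "shot" number tells which), for a name from the list of things; names that differ only in an ending like _2 or _b are one class to them, and where a whole thing is asked for, a point or a joint stands for the part that bears it (a point fixed in the world has none). Each returns a list of dicts, best first, with "score" (0 to 1); they miss things now and then, are a little off and sometimes report something else, mostly with a low value. They report only what shows in the picture. A call takes as long as a camera call. They do not tell look-alikes from the thing itself.
- bot.silhouettes(picture, name): "region" (400x640 bool, what is visible of it).
- bot.tip_of(picture, name): "point" ([x, y, z] in m, in the coordinates of the camera as it stood for that picture, good to about 4 mm: a listed point, or the origin of a listed thing).
The state is a dict: "time": time; "joint_positions": joint angles; "joint_velocities": joint speeds; "joint_torque": joint torques, N m; "eef_pos": TCP position; "ee_rot": TCP orientation; "wrist_force": force on the tool from outside, world axes, zero at the start; "torque": the same for the moment, N m; "gripper_width": opening from 0.0 (shut) to 1.0 (fully open); "finger_force": force on a finger pad.
Only numpy, scipy, OpenCV 4.12 (cv2) and the standard library are available. Lean on these libraries where they do the work, as an engineer would, in place of code of your own. Each camera call takes 0.05 s, during which the arm holds its last target. There are 200 camera calls.

TASK

Take the aluminium rotor off its rubber mat and fit it on the drive shaft inside the open bench centrifuge: the rotor first comes to rest on top of the shaft's key, so turn it gently, without forcing it down, until its keyway drops over the key and the rotor sits fully home on the shaft's flange. Let go of it, then close the centrifuge lid all the way without slamming it, and leave the other things on the bench alone.

Things in the scene. Friction and masses are not known exactly. Their poses are not given: they have to be found in the camera images.
- rotor: Aluminium centrifuge rotor with 12 tube holes, loose, 0.45 to 0.65 kg. Origin: centre of its underside, z up. Body 107 mm across (88 mm in its lowest 8 mm), 44 mm high. On top, on the axis, a round steel grip 40 mm in diameter, from 44 to 74 mm above the origin: hold it there, at any yaw. It starts upright on a round black rubber mat 136 mm across, 5 mm thick.
- keyway (a point): Mouth of the keyway in the rotor's underside, 16.5 mm from the rotor's axis towards its own -x (an engraved line on the grip's top points the same way). The blind round bore from below is 27.4 mm in diameter and 42 mm deep; the keyway is 9.6 mm wide and cut to 19 mm from the axis, over the bore's full depth. Axes as the rotor's.
- centrifuge: White bench centrifuge, fixed, 230 (x) by 270 (y) by 118 mm high, control panel on its -y side, lid hinged on its +y side. Origin: centre of its underside, z up. Open round chamber 160 mm in diameter, axis 15 mm towards -y from the origin, from the deck (118 mm up) down to 22 mm. The drive shaft stands on that axis. Over 30 N on it from a rotor not yet over the key is forcing.
- shaft_end (a point): Centre of the upper end of the steel drive shaft, on its axis, 78 mm above the centrifuge's underside. The end tapers from 16 mm in diameter to the shaft's 26 mm, 10 mm lower. Fixed to the housing: its axes are the centrifuge's and tell nothing of the key.
- flange (a point): On the shaft's axis, top of its flange (52 mm across), 38 mm below shaft_end: a rotor that is home rests here. One key, 8 mm wide, stands 4.5 mm out of the shaft, from the flange to 14 mm above it. It points 0.2 to 1.9 rad from the centrifuge's -x round towards its -y (positive yaw): feel or look for it. The braked shaft turns along above 0.2 N m: push lightly. Axes as the centrifuge's.
- lid_hinge (a point): Middle of the lid's hinge line, 108 mm towards +y of the centrifuge's origin and 123 mm up; fixed to the housing, axes as the centrifuge's; the hinge line runs along x. Shut, the lid points from here to the centrifuge's -y, flat over the chamber, its upper face 10 to 12 mm above the hinge line.
- lid (a joint): Angle of the lid, rad: 0 shut, 1.92 open to its stop; starts at 1.75 to 1.9, leaning back past upright. A flat panel 205 mm wide (x), 12 mm thick, with a clear window, reaching from 3 to 214 mm from the hinge line. A stiff friction hinge (0.6 N m) holds it at any angle and there is no catch: push it over from behind and press it down.
- specimen_box: Bystander, leave it: clear box 100 x 75 x 23 mm with a fossil chip and a yellow note, loose. Origin: centre of its underside.
- magnifier: Bystander, leave it: magnifying glass lying flat, loose. Origin: centre of the round lens (71 mm across, 10 mm high), on its underside; black handle along its +x, to 135 mm from the origin.
- tube_rack: Bystander, leave it: blue rack of small capped tubes, 62 x 160 mm, 56 mm high, loose. Origin: centre of its underside.
There are look-alikes about, which are no part of the job. Of the things that look like the rotor, take the one that is farthest to the robot's right at the start.

How it is judged:
By the outcome, as a careful person would: the job done as asked, in the order asked, and still so for the second after the job is handed in, with the robot touching nothing.
It also fails if it takes over 72 s, if anything falls off the work surface, if the arm or the gripper's body presses on something with over 40 N, if the wrist force passes 120 N, or if a joint passes its speed limit or range.

## Working session

There is one attempt and no reset: what is moved stays moved. The work goes in short steps, Python scripts to look and compute and a shell command to move; the robot and the scene stay as the last step left them, time stands still between calls to the robot, and variables do not carry over. Pictures are saved under pics/ and viewed, at most 10 in all, crops included, and the job is handed in when it is done.

```bash
mkdir -p pics
cat > h.py <<'E'
import numpy as np, cv2
from workcell import bot
def w(p,c): return np.array(c["R"]).T@(np.array(p)-np.array(c["t"]))
def px(X,c):
    q=np.array(c["R"])@np.array(X)+np.array(c["t"]); return [c["fx"]*q[0]/q[2]+c["cx"],c["fy"]*q[1]/q[2]+c["cy"]]
def ray(u,v,z,c):
    d=np.array(c["R"]).T@np.array([(u-c["cx"])/c["fx"],(v-c["cy"])/c["fy"],1]); o=-np.array(c["R"]).T@np.array(c["t"]); return o+d*(z-o[2])/d[2]
E
python3 - <<'E'
from h import *
np.set_printoptions(precision=4,suppress=True)
ims=[]
for n in("scene","top"):
    c=bot.read_camera(n); im=c["image"][:,:,::-1].copy()
    print(n,"cam at",-np.array(c["R"]).T@np.array(c["t"]))
    for k in("rotor","centrifuge","shaft_end","lid_hinge","keyway","specimen_box","magnifier","tube_rack"):
        for r in bot.tip_of(c,k):
            X=w(r["point"],c); print(k,round(r["score"],2),X,np.round(px(X,c)))
    cv2.imwrite(f"pics/{n}0.png",im)
print(bot.get_obs())
E
```

```text
scene cam at [1.0658 0.262  0.8198]
rotor 0.88 [ 0.5224 -0.2968  0.0056] [248. 169.]
rotor 0.73 [ 0.3535 -0.0075  0.0008] [358. 170.]
rotor 0.67 [ 0.3375 -0.1765 -0.0002] [313. 148.]
rotor 0.63 [ 0.8285 -0.0696 -0.0037] [249. 288.]
centrifuge 0.82 [0.5773 0.0303 0.0017] [334. 228.]
centrifuge 0.63 [ 0.6629 -0.1737  0.0008] [254. 220.]
shaft_end 0.63 [0.5789 0.0154 0.0777] [330. 210.]
lid_hinge 0.87 [0.5641 0.1426 0.119 ] [381. 216.]
lid_hinge 0.7 [ 0.4609  0.3869 -0.0066] [477. 254.]
keyway 0.96 [ 0.322  -0.189  -0.0007] [312. 143.]
keyway 0.84 [ 0.8388 -0.0764  0.0018] [243. 289.]
keyway 0.77 [ 0.3389 -0.0176  0.0029] [357. 165.]
keyway 0.72 [ 0.5375 -0.3068  0.0033] [242. 172.]
keyway 0.56 [ 0.6597 -0.3173  0.0017] [213. 199.]
specimen_box 0.88 [ 0.6631 -0.3155  0.0003] [213. 200.]
specimen_box 0.73 [ 0.664  -0.1745  0.001 ] [253. 220.]
magnifier 0.65 [ 0.6643 -0.1755  0.0014] [253. 220.]
tube_rack 0.75 [ 0.4635  0.3856 -0.0062] [476. 255.]
top cam at [0.4402 0.0328 1.0286]
rotor 0.97 [ 0.334  -0.177  -0.0001] [394. 316.]
rotor 0.84 [ 0.5252 -0.2973  0.0079] [439. 237.]
rotor 0.75 
[... 403 characters left out ...]
 [ 0.6674 -0.3155 -0.0024] [442. 182.]
magnifier 0.71 [ 0.5398 -0.3084  0.0099] [444. 231.]
magnifier 0.58 [ 0.6615 -0.1768  0.0026] [390. 184.]
tube_rack 0.94 [0.4598 0.3798 0.0025] [165. 264.]
{'time': 0.9, 'joint_positions': array([ 1.1166,  0.353 ,  1.6334, -0.    ,  1.1551, -0.0024]), 'joint_velocities': array([-0.0006, -0.0001, -0.0002,  0.0018, -0.    , -0.0007]), 'joint_torque': array([ -0.0006, -60.515 , -34.2439,  -0.0001,   0.001 ,   0.    ]), 'eef_pos': array([0.2729, 0.5623, 0.2483]), 'ee_rot': array([3.1415, 0.    , 2.6899]), 'wrist_force': array([-0.4031,  0.4148,  0.3597]), 'torque': array([-0.0138, -0.007 ,  0.0086]), 'finger_force': 0.0, 'gripper_width': 1.0006915421198121}
```

View pics/scene0.png

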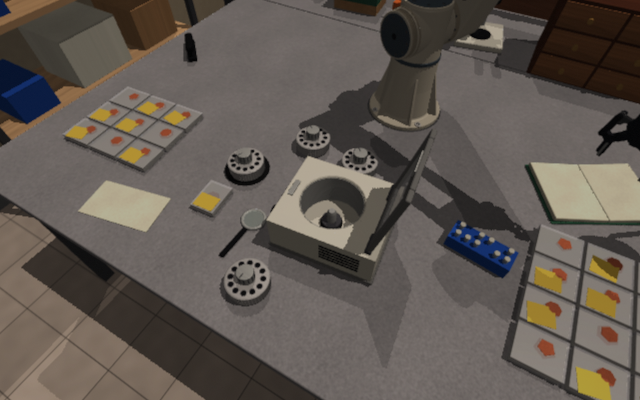

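View pics/top0.png

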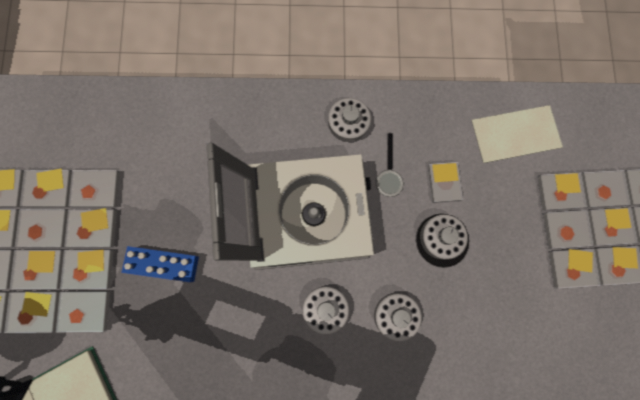

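The scene and top pictures show four rotor look-alikes. In the top picture they are at (350,117), (443,237), (327,308) and (399,315). The robot's right is image right, so (443,237) is the one meant: it has the smallest y (-0.297) and is the only one on a black mat. The centrifuge's shaft is at (314,211), and its lid leans back to the left. Next is an enlarged crop to confirm the rotor and to look for the engraved line and the key.

Run:
```python
from h import *
c=bot.read_camera("top");im=c["image"][:,:,::-1]
a=cv2.resize(im[207:267,413:473],(400,400),interpolation=cv2.INTER_CUBIC)
b=cv2.resize(im[181:241,284:344],(400,400),interpolation=cv2.INTER_CUBIC)
s=bot.read_camera("scene");im=s["image"][:,:,::-1]
b=np.clip(b*2.0,0,255).astype(np.uint8)
cv2.imwrite("pics/crop1.png",np.hstack([a,b]))
# grip top circle centre
for n,c_ in(("top",c),("scene",s)):
    for k in ("rotor","keyway","shaft_end","lid_hinge","flange"):
        for r in bot.tip_of(c_,k):
            X=w(r["point"],c_)
            if X[1]<-.25 or X[2]>.03: print(n,k,round(r["score"],2),X.round(4))
```

```text
top rotor 0.97 [ 0.5261 -0.2997  0.0101]
top keyway 0.88 [ 0.5386 -0.3057  0.0055]
top shaft_end 0.58 [0.5787 0.0184 0.0772]
top lid_hinge 0.61 [0.5692 0.1417 0.126 ]
top flange 0.82 [0.5771 0.0181 0.0432]
scene rotor 0.76 [ 0.5251 -0.2958  0.0022]
scene keyway 0.91 [ 0.5432 -0.3066  0.005 ]
scene shaft_end 0.9 [0.5777 0.0171 0.0783]
scene flange 0.89 [0.5795 0.0231 0.0397]
```

View pics/crop1.png

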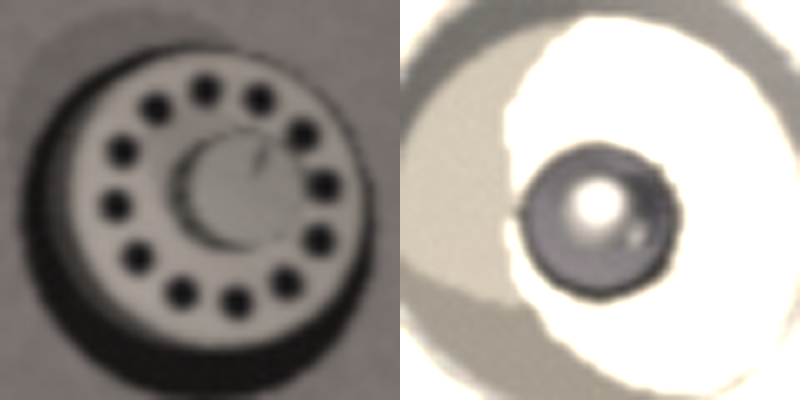

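The left crop confirms the rotor on its black mat. Its engraved line runs from about (248,190) to (263,152), up and to the right, so the keyway lies near -0.4 rad in world. In the right crop the shaft shows a dark patch at (640,165) and a bright spot at (635,235), which could be the key. I'll start towards the rotor, passing high over the lid, and look closer at the key in the scene view.

```bash
python3 -m inch '[[0,0,0,0,0,0.06,1],[0,0,0,0,-0.02,0.06,1],[0,0,0,0.01,-0.06,0.06,1],[0,0,0,0.02,-0.058,0.01,1],[0,0,0,0.02,-0.058,0,1],[0,0,0,0.02,-0.058,0,1],[0,0,0,0.02,-0.058,0,1],[0,0,0,0.02,-0.058,0,1]]'
python3 -m inch '[[0,0,0,0.02,-0.058,0,1],[0,0,0,0.02,-0.058,0,1],[0,0,0,0.02,-0.058,0,1],[0,0,0,0.02,-0.058,0,1],[0,0,0,0.02,-0.058,0,1],[0,0,0,0.02,-0.058,0,1],[0,0,0,0.02,-0.058,0,1],[0,0,0,0.02,-0.058,0,1]]'
python3 - <<'E'
from h import *
s=bot.read_camera("scene");im=s["image"][:,:,::-1]
b=cv2.resize(im[180:240,300:360],(600,600),interpolation=cv2.INTER_CUBIC)
b=np.clip(b*1.6,0,255).astype(np.uint8)
cv2.imwrite("pics/crop2.png",b)
t=bot.read_camera("top"); sh=np.array([.5785,.018])
for a in np.arange(-2.85,-1.1,.25):
    X=[*(sh+.0155*np.array([np.cos(a),np.sin(a)])),.054]
    u=px(X,s);v=px(X,t); print(a.round(2),"scenecrop",np.round([(u[0]-300)*10,(u[1]-180)*10]),"topcrop",np.round([(v[0]-284)*6.67+400,(v[1]-181)*6.67]))
print(bot.get_obs()["eef_pos"],bot.get_obs()["joint_positions"])
E
```

```text
time: 2.5
eef_pos: [0.3804, 0.2068, 0.4217]
ee_rot: [3.141, 0.001, 2.69]
wrist_force: [1.0, 0.8, 0.8]
gripper_width: 1.0
finger_force: 0.0
time: 3.5
eef_pos: [0.5405, -0.2575, 0.4216]
ee_rot: [3.141, 0.001, 2.689]
wrist_force: [-0.1, 1.6, 1.1]
gripper_width: 1.0
finger_force: 0.0
-2.85 scenecrop [318. 305.] topcrop [613. 254.]
-2.6 scenecrop [304. 304.] topcrop [623. 250.]
-2.35 scenecrop [289. 306.] topcrop [631. 244.]
-2.1 scenecrop [276. 310.] topcrop [638. 235.]
-1.85 scenecrop [264. 318.] topcrop [642. 225.]
-1.6 scenecrop [255. 327.] topcrop [644. 215.]
-1.35 scenecrop [249. 338.] topcrop [643. 204.]
[ 0.54102473 -0.26032301  0.42018441] [-0.45010755  0.201764    1.46314397 -0.00158951  1.47688633 -1.56523017]
```

View pics/crop2.png

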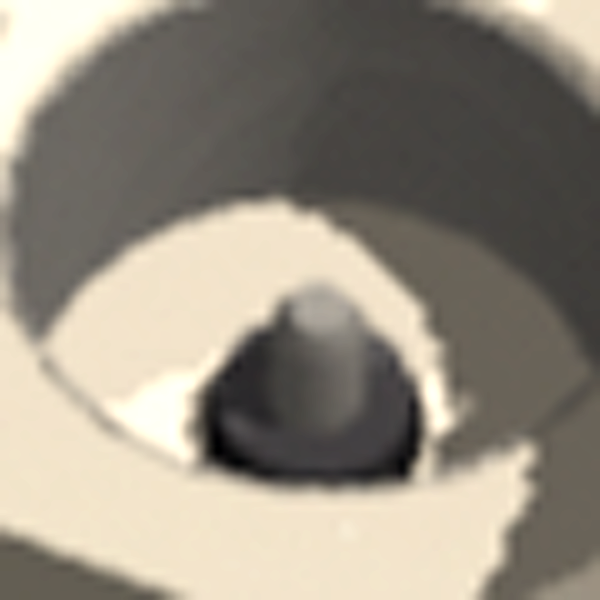

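The shaft's base and flange show at (310,430). A dark block sits behind and to the left of the shaft at about (275,330), which puts the key at about -2.0 ± 0.3 rad. That agrees with the top view. Now I'll refine the grip centre and descend.

```bash
python3 - <<'E'
from h import *
t=bot.read_camera("top"); print(ray(413+249/6.667-.5,207+190/6.667-.5,.079,t))
s=bot.read_camera("scene")
for c in(s,t):
  for r in bot.tip_of(c,"rotor"):
    X=w(r["point"],c)
    if X[1]<-.25: print(X)
E
python3 -m inch '[[0,0,0,-0.01,-0.03,-0.06,1],[0,0,0,-0.005,-0.01,-0.06,1],[0,0,0,0,0,-0.06,1],[0,0,0,0,0,-0.06,1],[0,0,0,0,0,-0.01,1],[0,0,0,0,0,0,1],[0,0,0,0,0,0,1],[0,0,0,0,0,0,1]]'
```

```text
[ 0.52374037 -0.29901835  0.079     ]
[ 0.52589351 -0.29651733  0.00542711]
[ 0.52565089 -0.29525093  0.00804577]
time: 4.8
eef_pos: [0.5271, -0.2935, 0.1784]
ee_rot: [-3.141, 0.004, 2.69]
wrist_force: [-0.2, -0.8, 0.4]
gripper_width: 1.002
finger_force: 0.0
```

```bash
python3 -m inch '[[0,0,0,-0.002,-0.004,-0.05,1],[0,0,0,0,0,-0.04,1],[0,0,0,0,0,-0.01,1],[0,0,0,0,0,-0.006,1],[0,0,0,0,0,0,1],[0,0,0,0,0,0,-1],[0,0,0,0,0,0,-1],[0,0,0,0,0,0,-1]]'; python3 -m inch '[[0,0,0,0,0,0,-1],[0,0,0,0,0,0,-1],[0,0,0,0,0,0,-1],[0,0,0,0,0,0.005,-1],[0,0,0,0,0,0.01,-1],[0,0,0,0,0,0.03,-1],[0,0,0,0,0,0.03,-1],[0,0,0,0,0,0,-1]]'
```

```text
time: 5.8
eef_pos: [0.5243, -0.2976, 0.0711]
ee_rot: [-3.141, 0.001, 2.69]
wrist_force: [-2.3, -1.0, 5.8]
gripper_width: 0.447
finger_force: 59.4
time: 6.8
eef_pos: [0.5254, -0.2977, 0.1475]
ee_rot: [-3.141, 0.005, 2.69]
wrist_force: [1.0, -0.2, -6.6]
gripper_width: 0.45
finger_force: 62.1
```

The rotor is held and the wrist carries about 6.6 N. I'll carry it over, turning by -1.12 rad on the way.

```bash
python3 -m inch '[[0,0,0,0,0,0.04,-1],[0,0,-0.08,0,0,0.04,-1],[0,0,-0.16,0,0.02,0.02,-1],[0,0,-0.16,0.008,0.045,0,-1],[0,0,-0.16,0.01,0.05,0,-1],[0,0,-0.16,0.01,0.05,0,-1],[0,0,-0.16,0.01,0.05,0,-1],[0,0,-0.16,0.01,0.05,0,-1]]'; python3 -m inch '[[0,0,-0.08,0.005,0.04,0,-1],[0,0,0,0,0.01,0,-1],[0,0,0,0,0,0,-1],[0,0,0,0,0,0,-1],[0,0,0,0,0,0,-1],[0,0,0,0,0,0,-1],[0,0,0,0,0,0,-1],[0,0,0,0,0,0,-1]]'
python3 - <<'E'
from h import *
o=bot.get_obs();print(o["eef_pos"],o["ee_rot"],o["wrist_force"],o["torque"],o["joint_positions"])
for n in("top","scene"):
  for i in range(2):
    c=bot.read_camera(n)
    for k in("rotor","keyway","shaft_end"):
      for r in bot.tip_of(c,k):
        X=w(r["point"],c)
        if X[2]>.06: print(n,k,r["score"],X)
cv2.imwrite("pics/s3.png",c["image"][:,:,::-1])
E
```

```text
time: 7.8
eef_pos: [0.5713, -0.0303, 0.2435]
ee_rot: [-3.139, -0.0, 1.645]
wrist_force: [0.4, 0.3, -5.7]
gripper_width: 0.442
finger_force: 62.8
time: 8.8
eef_pos: [0.577, 0.0178, 0.2452]
ee_rot: [3.142, -0.0, 1.57]
wrist_force: [-0.4, -0.5, -5.9]
gripper_width: 0.447
finger_force: 62.7
[0.57696224 0.0178421  0.24523361] [ 3.14152631e+00 -1.96188377e-05  1.56958385e+00] [-0.36130127 -0.53415524 -5.87304125] [-0.00071204 -0.02427379  0.00269403] [2.83058129e-02 2.82230843e-01 1.74097598e+00 1.96275085e-05
 1.11831894e+00 2.95097099e-02]
top rotor 0.71 [0.57721887 0.01851026 0.18119502]
top rotor 0.9 [0.57938062 0.01993433 0.18455342]
scene rotor 0.72 [0.57955948 0.01924782 0.1781305 ]
scene keyway 0.77 [0.57791843 0.00280733 0.17998716]
scene shaft_end 0.87 [0.58112621 0.01896152 0.0770699 ]
scene rotor 0.78 [0.5781982  0.01965446 0.17409174]
scene keyway 0.77 [0.57780004 0.00228856 0.17887054]
scene shaft_end 0.87 [0.58020884 0.02038695 0.07842142]
```

View pics/s3.png

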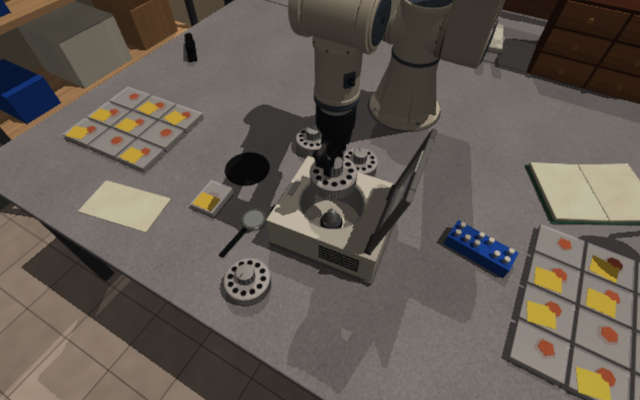

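The picture shows the rotor held level over the chamber, at pixel (335,180), with its axis on the shaft to within 1 mm. Now I'll lower it.

```bash
python3 -m inch '[[0,0,0,0.0005,0,-0.03,-1],[0,0,0,0,0,-0.035,-1],[0,0,0,0,0,-0.02,-1],[0,0,0,0,0,-0.008,-1],[0,0,0,0,0,-0.005,-1],[0,0,0,0,0,-0.005,-1],[0,0,0,0,0,-0.004,-1],[0,0,0,0,0,0,-1]]'
python3 - <<'E'
from workcell import bot
o=bot.get_obs();print(o["eef_pos"],o["wrist_force"],o["torque"])
E
```

```text
time: 10.6
eef_pos: [0.5774, 0.018, 0.1382]
ee_rot: [-3.142, -0.0, 1.57]
wrist_force: [0.5, 0.1, -6.1]
gripper_width: 0.446
finger_force: 62.5
[0.57743079 0.01800343 0.13817676] [ 0.52067807  0.05706956 -6.06546253] [-0.02134301  0.00521366  0.0474705 ]
```

```bash
python3 -m inch '[[0,0,0,0,0,-0.002,-1],[0,0,0,0,0,-0.002,-1],[0,0,0,0,0,-0.002,-1],[0,0,0,0,0,-0.002,-1],[0,0,0,0,0,0,-1],[0,0,0,0,0,0,-1],[0,0,0,0,0,0,-1],[0,0,0,0,0,0,-1]]'
python3 - <<'E'
from workcell import bot
o=bot.get_obs();print(o["eef_pos"],o["wrist_force"],o["torque"])
E
```

```text
time: 11.6
eef_pos: [0.5786, 0.0183, 0.1305]
ee_rot: [3.139, -0.0, 1.57]
wrist_force: [4.1, 3.4, -4.9]
gripper_width: 0.447
finger_force: 62.9
[0.57862241 0.01828724 0.13046936] [ 4.10231385  3.4009131  -4.86623775] [ 0.62926657 -1.21120093 -0.01943776]
```

```bash
python3 -m inch '[[0,0,0,0.0012,0.001,0,-1],[0,0,0,0,0,0,-1],[0,0,0,0,0,-0.002,-1],[0,0,0,0,0,-0.002,-1],[0,0,0,0,0,0,-1],[0,0,0,0,0,0,-1],[0,0,0,0,0,0,-1],[0,0,0,0,0,0,-1]]'
python3 - <<'E'
from workcell import bot
o=bot.get_obs();print(o["eef_pos"],o["wrist_force"],o["torque"])
E
```

```text
time: 12.6
eef_pos: [0.5787, 0.019, 0.1259]
ee_rot: [3.142, -0.0, 1.57]
wrist_force: [5.3, 1.7, -7.6]
gripper_width: 0.448
finger_force: 62.8
[0.57872444 0.01901178 0.12593672] [ 5.31957402  1.67562014 -7.64239412] [ 0.22233171 -1.07105907 -0.00940385]
```

```bash
python3 -m inch '[[0,0,0,0.001,0.0003,0,-1],[0,0,0,0,0,0,-1],[0,0,0,0,0,-0.0015,-1],[0,0,0,0,0,-0.0015,-1],[0,0,0,0,0,-0.001,-1],[0,0,0,0,0,0,-1],[0,0,0,0,0,0,-1],[0,0,0,0,0,0,-1]]'
python3 - <<'E'
from workcell import bot
o=bot.get_obs();print(o["eef_pos"],o["ee_rot"],o["wrist_force"],o["torque"])
E
```

```text
time: 13.6
eef_pos: [0.5796, 0.0193, 0.1222]
ee_rot: [-3.142, -0.0, 1.57]
wrist_force: [-0.1, -0.3, -6.8]
gripper_width: 0.445
finger_force: 62.7
[0.57964005 0.01928462 0.12220313] [-3.14154738e+00 -2.55846279e-06  1.56978365e+00] [-0.142495   -0.2971228  -6.84225853] [-0.04120825 -0.00875469 -0.0163161 ]
```

Centred: the lateral force is about zero. I'll go down in small steps to feel the key's top.

```bash
python3 -m inch '[[0,0,0,0,0,-0.001,-1],[0,0,0,0,0,0,-1],[0,0,0,0,0,-0.001,-1],[0,0,0,0,0,0,-1],[0,0,0,0,0,-0.0005,-1],[0,0,0,0,0,0,-1],[0,0,0,0,0,0,-1],[0,0,0,0,0,0,-1]]'
python3 - <<'E'
from workcell import bot
o=bot.get_obs();print(o["eef_pos"],o["ee_rot"],o["wrist_force"],o["torque"])
E
```

```text
time: 14.6
eef_pos: [0.5797, 0.0193, 0.1198]
ee_rot: [3.141, -0.0, 1.57]
wrist_force: [-1.8, -0.2, -2.6]
gripper_width: 0.446
finger_force: 63.1
[0.57974387 0.01930921 0.11982559] [ 3.14141194e+00 -4.00818496e-05  1.56980042e+00] [-1.82236886 -0.24717954 -2.56853399] [0.07710406 0.15926889 0.0224232 ]
```

The wrist load has fallen to 2.6 N, so the rotor rests on the key. I'll add a slight preload and turn slowly in the negative direction.

```bash
python3 -m inch '[[0,0,0,0,0,-0.0004,-1],[0,0,0,0,0,0,-1],[0,0,-0.03,0,0,0,-1],[0,0,-0.03,0,0,0,-1],[0,0,-0.03,0,0,0,-1],[0,0,-0.03,0,0,0,-1],[0,0,-0.03,0,0,0,-1],[0,0,0,0,0,0,-1]]'
python3 - <<'E'
from workcell import bot
o=bot.get_obs();print(o["eef_pos"],o["ee_rot"],o["wrist_force"],o["torque"])
E
```

```text
time: 15.6
eef_pos: [0.58, 0.0193, 0.1195]
ee_rot: [3.141, -0.0, 1.419]
wrist_force: [1.7, 0.1, 2.7]
gripper_width: 0.449
finger_force: 63.6
[0.58001165 0.01925584 0.11945245] [ 3.14086442e+00 -5.92169943e-05  1.41920405e+00] [1.68401423 0.07354466 2.73292209] [-0.1828291  -0.25234126 -0.04989287]
```

```bash
python3 -m inch '[[0,0,-0.03,0,0,0,-1],[0,0,-0.03,0,0,0,-1],[0,0,-0.03,0,0,0,-1],[0,0,-0.03,0,0,0,-1],[0,0,0,0,0,0,-1],[0,0,0,0,0,0,-1],[0,0,0,0,0,0,-1],[0,0,0,0,0,0,-1]]'
python3 - <<'E'
from workcell import bot
o=bot.get_obs();print(o["eef_pos"],o["ee_rot"],o["wrist_force"],o["torque"])
E
```

```text
time: 16.6
eef_pos: [0.5798, 0.0193, 0.1193]
ee_rot: [3.141, -0.0, 1.3]
wrist_force: [2.5, -1.6, 1.7]
gripper_width: 0.448
finger_force: 63.5
[0.57977583 0.01929534 0.11930476] [ 3.14135362e+00 -4.58995723e-05  1.29991478e+00] [ 2.50630958 -1.59972564  1.7351235 ] [-0.37139662 -0.50470595  0.09478873]
```

```bash
python3 -m inch '[[0,0,-0.03,0,0,0,-1],[0,0,-0.03,0,0,0,-1],[0,0,-0.03,0,0,0,-1],[0,0,0,0,0,0,-1],[0,0,0,0,0,0,-1],[0,0,0,0,0,0,-1],[0,0,0,0,0,0,-1],[0,0,0,0,0,0,-1]]'
python3 - <<'E'
from workcell import bot
o=bot.get_obs();print(o["eef_pos"],o["ee_rot"],o["wrist_force"],o["torque"])
E
```

```text
time: 17.6
eef_pos: [0.5795, 0.0193, 0.1192]
ee_rot: [-3.141, 0.0, 1.21]
wrist_force: [2.2, -2.2, -2.0]
gripper_width: 0.449
finger_force: 63.1
[0.57948947 0.01930152 0.11917547] [-3.14122509e+00  1.57891753e-04  1.20985899e+00] [ 2.16150851 -2.16449781 -2.0048666 ] [-0.47195204 -0.37389712  0.06224784]
```

```bash
python3 -m inch '[[0,0,0,0,0,-0.0005,-1],[0,0,0,0,0,0,-1],[0,0,-0.03,0,0,0,-1],[0,0,0,0,0,0,-1],[0,0,-0.03,0,0,0,-1],[0,0,0,0,0,0,-1],[0,0,0,0,0,0,-1],[0,0,0,0,0,0,-1]]'
python3 - <<'E'
from workcell import bot
o=bot.get_obs();print(o["eef_pos"],o["ee_rot"],o["wrist_force"],o["torque"])
E
```

```text
time: 18.6
eef_pos: [0.579, 0.0194, 0.1183]
ee_rot: [-3.14, 0.0, 1.15]
wrist_force: [0.7, 0.0, -6.0]
gripper_width: 0.45
finger_force: 62.7
[0.57903287 0.01941328 0.118345  ] [-3.14024078e+00  4.36099531e-04  1.14983929e+00] [ 0.7237747   0.04603568 -6.03396085] [-0.03083153  0.00708472  0.06546211]
```

The load is back to the full weight at 0.1183, so the keyway is over the key. I'll lower gently and check.

```bash
python3 -m inch '[[0,0,0,0,0,-0.001,-1],[0,0,0,0,0,0,-1],[0,0,0,0,0,-0.001,-1],[0,0,0,0,0,0,-1],[0,0,0,0,0,0,-1],[0,0,0,0,0,0,-1],[0,0,0,0,0,0,-1],[0,0,0,0,0,0,-1]]'
python3 - <<'E'
from workcell import bot
o=bot.get_obs();print(o["eef_pos"],o["ee_rot"],o["wrist_force"],o["torque"])
E
```

```text
time: 19.6
eef_pos: [0.5795, 0.0193, 0.1167]
ee_rot: [-3.141, 0.0, 1.15]
wrist_force: [-2.8, 0.0, -6.3]
gripper_width: 0.447
finger_force: 62.7
[0.5794604  0.0193119  0.11669437] [-3.14120597e+00  1.50883659e-04  1.14979805e+00] [-2.78311549  0.01296264 -6.26459941] [ 0.14605236  0.45531564 -0.03109981]
```

```bash
python3 -m inch '[[0,0,0,-0.0004,0,-0.0015,-1],[0,0,0,0,0,-0.0015,-1],[0,0,0,0,0,-0.0015,-1],[0,0,0,0,0,-0.0015,-1],[0,0,0,0,0,-0.001,-1],[0,0,0,0,0,0,-1],[0,0,0,0,0,0,-1],[0,0,0,0,0,0,-1]]'
python3 - <<'E'
from workcell import bot
o=bot.get_obs();print(o["eef_pos"],o["ee_rot"],o["wrist_force"],o["torque"])
E
```

```text
time: 20.6
eef_pos: [0.5792, 0.0192, 0.1097]
ee_rot: [-3.142, 0.0, 1.15]
wrist_force: [-1.1, 1.1, -6.9]
gripper_width: 0.444
finger_force: 62.6
[0.57921585 0.01924312 0.1096802 ] [-3.14151098e+00  1.13229964e-04  1.14982319e+00] [-1.05297582  1.10602156 -6.86485416] [ 0.11576438  0.37686918 -0.00509426]
```

```bash
python3 -m inch '[[0,0,0,0,0,-0.001,-1],[0,0,0,0,0,-0.001,-1],[0,0,0,0,0,-0.001,-1],[0,0,0,0,0,-0.0005,-1],[0,0,0,0,0,-0.0005,-1],[0,0,0,0,0,0,-1],[0,0,0,0,0,0,-1],[0,0,0,0,0,0,-1]]'
python3 - <<'E'
from workcell import bot
o=bot.get_obs();print(o["eef_pos"],o["ee_rot"],o["wrist_force"],o["torque"])
E
```

```text
time: 21.6
eef_pos: [0.5793, 0.0194, 0.1061]
ee_rot: [3.141, -0.0, 1.15]
wrist_force: [-4.1, 1.8, 3.9]
gripper_width: 0.451
finger_force: 63.7
[0.57930184 0.01935814 0.10613588] [ 3.14144394e+00 -1.59759854e-04  1.14979276e+00] [-4.08122016  1.83749006  3.87596176] [ 0.28508109  0.96204973 -0.00563581]
```

Contact at 0.1061, exactly 14 mm below the key contact, so the rotor is home. I'll ease off, release and lift out.

```bash
python3 -m inch '[[0,0,0,0,0,0.0005,-1],[0,0,0,0,0,0,0.3],[0,0,0,0,0,0,0.7],[0,0,0,0,0,0,0.8],[0,0,0,0,0,0,0.8],[0,0,0,0,0,0,0.8],[0,0,0,0,0,0,0.8],[0,0,0,0,0,0,0.8]]'; python3 -m inch '[[0,0,0,0,0,0.01,0.8],[0,0,0,0,0,0.03,0.8],[0,0,0.1,0,0,0.05,0.8],[0,0,0.14,0,0,0.06,0],[0,0,0.14,0,0,0.06,-1],[0,0,0.14,0,0,0.06,-1],[0,0,0,0,0,0.04,-1],[0,0,0,0,0,0.0,-1]]'
python3 - <<'E'
from h import *
o=bot.get_obs();print(o["eef_pos"],o["ee_rot"],o["wrist_force"])
ims=[]
for n in("scene","top"):
  c=bot.read_camera(n)
  for k in("rotor","keyway","lid_hinge"):
      for r in bot.tip_of(c,k):
        X=w(r["point"],c)
        if X[2]>.02: print(n,k,round(r["score"],2),X)
  r=[x["region"] for x in bot.silhouettes(c,"lid")[:1]]
  if r:
    p=cv2.boxPoints(cv2.minAreaRect(np.argwhere(r[0])[:,::-1].astype(np.float32))); print("lid box",p)
  m=c["image"][:,:,::-1]; ims.append(cv2.resize(m[130:290,190:510],(800,300) if 0 else (600,300),interpolation=cv2.INTER_CUBIC))
cv2.imwrite("pics/s4.png",np.vstack(ims))
E
```

```text
time: 22.6
eef_pos: [0.5793, 0.0193, 0.1063]
ee_rot: [-3.142, 0.0, 1.15]
wrist_force: [-0.8, 0.5, -0.4]
gripper_width: 0.9
finger_force: 0.0
time: 23.6
eef_pos: [0.5804, 0.0193, 0.4209]
ee_rot: [3.134, 0.001, 1.67]
wrist_force: [0.6, 0.5, -0.8]
gripper_width: 0.002
finger_force: 0.0
[0.58035639 0.01931098 0.42093314] [3.13431568e+00 5.48091766e-04 1.66974351e+00] [ 0.61686976  0.45108191 -0.84155003]
scene rotor 0.87 [0.58169923 0.01976211 0.0395523 ]
scene keyway 0.97 [0.57426277 0.00361861 0.040166  ]
scene lid_hinge 0.77 [0.56496245 0.14171344 0.1217071 ]
lid box [[256.52377 238.42622]
 [333.56363  80.49447]
 [443.5997  134.17058]
 [366.55984 292.10233]]
top rotor 0.97 [0.57960318 0.01965055 0.04511569]
top keyway 0.57 [0.57136833 0.00349679 0.04079097]
lid box [[205.70753 143.0768 ]
 [228.21227 141.73988]
 [235.14595 258.45673]
 [212.64122 259.79364]]
```

View pics/s4.png

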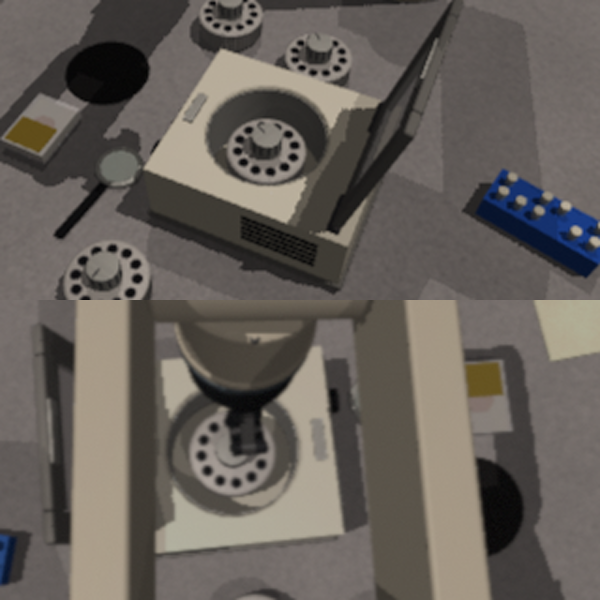

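The picture shows the rotor seated deep in the chamber, at (265,155) in the upper half. Its origin is at z≈0.04, the flange height. The lid still leans back at the right, with its top edge near (455,5). I'll go over and behind it with the jaws shut.

```bash
python3 -m inch '[[0,0,0,-0.005,0.05,0.02,-1],[0,0,0,-0.005,0.05,0,-1],[0,0,0,-0.005,0.05,0,-1],[0,0,0,-0.006,0.05,0,-1],[0,0,0,-0.006,0.052,0,-1],[0,0,0,0,0,0,-1],[0,0,0,0,0,-0.05,-1],[0,0,0,0,0,-0.03,-1]]'
python3 - <<'E'
from h import *
H=np.array([.5665,.1416,.123]);Y=np.array([-.104,.9946,0])
for d in [106,98,90,80,70,60,50,40,30,20,10,5,0]:
    t=np.radians(d)
    if d>90: y=-.214*np.cos(t)+.012*np.sin(t)+.011; z=.187
    else: y=-.18*np.cos(t)+.012*np.sin(t)+.011; z=.017+.18*np.sin(t)+.012*np.cos(t)
    print(d,(H+Y*y+[0,0,z]).round(3))
o=bot.get_obs();print(o["eef_pos"])
c=bot.read_camera("top")
E
```

```text
time: 25.1
eef_pos: [0.5518, 0.2702, 0.3541]
ee_rot: [-3.14, 0.001, 1.67]
wrist_force: [-0.2, -0.4, 0.3]
gripper_width: -0.001
finger_force: 0.0
106 [0.558 0.223 0.31 ]
98 [0.561 0.194 0.31 ]
90 [0.564 0.164 0.32 ]
80 [0.567 0.133 0.319]
70 [0.571 0.103 0.313]
60 [0.574 0.073 0.302]
50 [0.576 0.047 0.286]
40 [0.579 0.023 0.265]
30 [0.581 0.003 0.24 ]
20 [ 0.583 -0.012  0.213]
10 [ 0.584 -0.022  0.183]
5 [ 0.584 -0.025  0.168]
0 [ 0.584 -0.026  0.152]
[0.55175091 0.2702224  0.35405969]
```

```bash
python3 -m inch '[[0,0,0,0,0,-0.03,-1],[0,0,0,0.001,-0.015,-0.012,-1],[0,0,0,0.002,-0.015,0,-1],[0,0,0,0.002,-0.012,0,-1],[0,0,0,0.001,-0.012,0,-1],[0,0,0,0.001,-0.012,0,-1],[0,0,0,0.001,-0.01,0,-1],[0,0,0,0.001,-0.01,0,-1]]'; python3 -m inch '[[0,0,0,0.001,-0.01,0,-1],[0,0,0,0.001,-0.01,0,-1],[0,0,0,0.001,-0.01,0,-1],[0,0,0,0.001,-0.01,0,-1],[0,0,0,0.001,-0.01,0,-1],[0,0,0,0.001,-0.01,0,-1],[0,0,0,0.001,-0.01,0,-1],[0,0,0,0,0,0,-1]]'
python3 - <<'E'
from h import *
o=bot.get_obs();print(o["eef_pos"],o["wrist_force"],o["torque"])
c=bot.read_camera("scene");cv2.imwrite("pics/s5.png",c["image"][80:320,160:560,::-1])
E
```

```text
time: 26.15
eef_pos: [0.5615, 0.185, 0.3147]
ee_rot: [3.141, -0.001, 1.67]
wrist_force: [-1.0, 4.3, 3.1]
gripper_width: -0.006
finger_force: 1.8
time: 27.15
eef_pos: [0.5681, 0.114, 0.314]
ee_rot: [-3.141, 0.001, 1.669]
wrist_force: [-0.4, -0.5, 0.3]
gripper_width: -0.005
finger_force: 0.0
[0.56814542 0.11404583 0.31404488] [-0.40903295 -0.49906336  0.25565409] [ 0.01134437  0.05576301 -0.00054009]
```

View pics/s5.png

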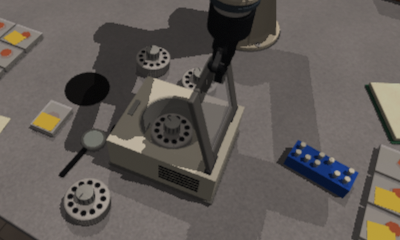

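The picture shows the lid past upright, with its top near (200,100), pushed by the shut jaws. I'll follow the arc down, slowing towards the end.

```bash
python3 -m inch '[[0,0,0,0.001,-0.01,-0.002,-1],[0,0,0,0.001,-0.01,-0.003,-1],[0,0,0,0.001,-0.01,-0.003,-1],[0,0,0,0.001,-0.01,-0.004,-1],[0,0,0,0.001,-0.009,-0.005,-1],[0,0,0,0.001,-0.009,-0.005,-1],[0,0,0,0.001,-0.009,-0.006,-1],[0,0,0,0.001,-0.008,-0.006,-1]]'; python3 -m inch '[[0,0,0,0.001,-0.008,-0.007,-1],[0,0,0,0.001,-0.008,-0.007,-1],[0,0,0,0.001,-0.007,-0.007,-1],[0,0,0,0,-0.006,-0.008,-1],[0,0,0,0.001,-0.005,-0.008,-1],[0,0,0,0,-0.005,-0.008,-1],[0,0,0,0,-0.004,-0.008,-1],[0,0,0,0,0,0,-1]]'
python3 - <<'E'
from h import *
o=bot.get_obs();print(o["eef_pos"],o["wrist_force"],o["torque"])
E
```

```text
time: 28.2
eef_pos: [0.5762, 0.0396, 0.2798]
ee_rot: [-3.141, 0.0, 1.67]
wrist_force: [-1.5, 2.3, 1.1]
gripper_width: 0.002
finger_force: 1.1
time: 29.2
eef_pos: [0.5797, -0.0029, 0.2263]
ee_rot: [-3.14, -0.0, 1.669]
wrist_force: [-1.2, -0.4, 0.7]
gripper_width: 0.001
finger_force: 0.0
[ 0.57967002 -0.00293246  0.22630822] [-1.24995813 -0.39269572  0.74920568] [-0.04910617  0.04276527 -0.02109396]
```

```bash
python3 -m inch '[[0,0,0,0.001,-0.004,-0.007,-1],[0,0,0,0,-0.003,-0.007,-1],[0,0,0,0.001,-0.003,-0.007,-1],[0,0,0,0,-0.003,-0.007,-1],[0,0,0,0.001,-0.002,-0.006,-1],[0,0,0,0,-0.002,-0.006,-1],[0,0,0,0,-0.002,-0.005,-1],[0,0,0,0,-0.001,-0.005,-1]]'; python3 -m inch '[[0,0,0,0,-0.001,-0.005,-1],[0,0,0,0,-0.001,-0.004,-1],[0,0,0,0,-0.001,-0.004,-1],[0,0,0,0,0,-0.003,-1],[0,0,0,0,0,-0.003,-1],[0,0,0,0,0,-0.002,-1],[0,0,0,0,0,0,-1],[0,0,0,0,0,0,-1]]';python3 - <<'E'
from h import *
o=bot.get_obs();print(o["eef_pos"],o["wrist_force"],o["torque"])
E
```

```text
time: 30.2
eef_pos: [0.5835, -0.0228, 0.1771]
ee_rot: [3.141, 0.0, 1.67]
wrist_force: [0.3, 0.8, 1.3]
gripper_width: 0.002
finger_force: 0.7
time: 31.2
eef_pos: [0.583, -0.0256, 0.1561]
ee_rot: [-3.141, -0.0, 1.67]
wrist_force: [-0.1, 0.2, -0.1]
gripper_width: -0.001
finger_force: 0.0
[ 0.58304035 -0.02560597  0.15613668] [-0.10722971  0.243246   -0.11195662] [-0.01124217  0.027698    0.04657267]
```

Nearly shut. I'll press it down gently until it stops.

```bash
python3 -m inch '[[0,0,0,0,0,-0.001,-1],[0,0,0,0,0,-0.001,-1],[0,0,0,0,0,-0.001,-1],[0,0,0,0,0,-0.001,-1],[0,0,0,0,0,-0.001,-1],[0,0,0,0,0,0,-1],[0,0,0,0,0,0,-1],[0,0,0,0,0,0,-1]]';python3 - <<'E'
from h import *
o=bot.get_obs();print(o["eef_pos"],o["wrist_force"],o["torque"])
E
```

```text
time: 32.2
eef_pos: [0.5833, -0.0256, 0.1512]
ee_rot: [-3.142, -0.0, 1.67]
wrist_force: [0.1, -0.7, -0.3]
gripper_width: -0.004
finger_force: 0.0
[ 0.58326397 -0.02563611  0.15122812] [ 0.13341247 -0.67291376 -0.33722455] [ 0.00750606  0.01655186 -0.03413004]
```

```bash
python3 -m inch '[[0,0,0,0,0,-0.001,-1],[0,0,0,0,0,-0.0005,-1],[0,0,0,0,0,-0.0005,-1],[0,0,0,0,0,-0.0005,-1],[0,0,0,0,0,-0.0005,-1],[0,0,0,0,0,0,-1],[0,0,0,0,0,0,-1],[0,0,0,0,0,0,-1]]';python3 - <<'E'
from h import *
o=bot.get_obs();print(o["eef_pos"],o["wrist_force"],o["torque"])
E
```

```text
time: 33.2
eef_pos: [0.5834, -0.0257, 0.1499]
ee_rot: [3.141, 0.0, 1.67]
wrist_force: [-6.3, 1.0, 17.6]
gripper_width: -0.003
finger_force: 8.6
[ 0.5833996  -0.02568548  0.14992773] [-6.25395275  0.9528211  17.59417795] [0.02363852 1.08268966 0.01794095]
```

A firm stop at 17.6 N means the lid is shut. I'll retreat straight up and verify.

```bash
python3 -m inch '[[0,0,0,0,0,0.005,-1],[0,0,0,0,0,0.03,-1],[0,0,0,0,0,0.05,-1],[0,0,0,-0.03,0,0.05,-1],[0,0,0,-0.05,0,0.03,-1],[0,0,0,-0.05,0,0,-1],[0,0,0,-0.05,0,0,-1],[0,0,0,0,0,0,-1]]';python3 - <<'E'
from h import *
o=bot.get_obs();print(o["eef_pos"],o["wrist_force"],o["time"])
c=bot.read_camera("scene");cv2.imwrite("pics/s6.png",cv2.resize(c["image"][100:300,190:510,::-1],(800,500),interpolation=cv2.INTER_CUBIC))
H=np.array([.5665,.1416,.123]);Y=np.array([-.104,.9946,0]);X=np.array([.9946,.104,0])
for sx in(-.1025,.1025):
  for a in (0,2,5,10): 
    t=np.radians(a);p=H+X*sx-Y*.214*np.cos(t)+[0,0,.214*np.sin(t)+.011];u=px(p,c);print(sx,a,np.round([(u[0]-190)*2.5,(u[1]-100)*2.5]))
E
```

```text
time: 34.2
eef_pos: [0.4004, -0.0256, 0.3133]
ee_rot: [-3.141, -0.0, 1.67]
wrist_force: [0.7, 0.3, -0.2]
gripper_width: -0.006
finger_force: 0.0
[ 0.4004412  -0.02562248  0.31327547] [ 0.66447508  0.29638552 -0.2231875 ] 34.2
-0.1025 0 [312. 144.]
-0.1025 2 [312. 139.]
-0.1025 5 [312. 131.]
-0.1025 10 [314. 119.]
0.1025 0 [221. 290.]
0.1025 2 [220. 285.]
0.1025 5 [220. 278.]
0.1025 10 [220. 267.]
```

View pics/s6.png

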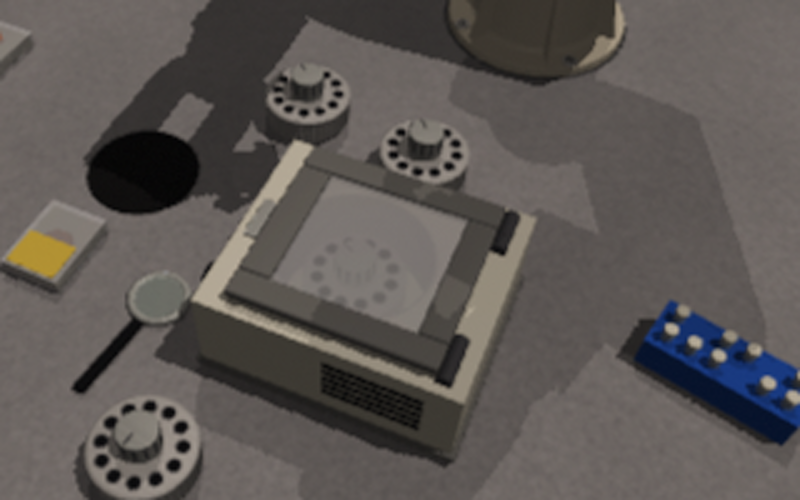

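The lid lies flat on the deck, its front corners at about (312,147) and (225,293), where a shut lid should be. The rotor shows through the window, and the bystanders have not moved.

```bash
python3 -c "
from workcell import bot
print(bot.hand_in())"
```

```text
the job is handed in; nothing more can be done
None
```

The rotor is keyed and sitting home on the flange, the lid is shut gently, the bystanders are untouched, and the job was handed in after about 34 s.

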